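# Clamp a lamination of glued blanks and start the set timer

### The arm

A 6-joint arm with a two-finger parallel gripper is mounted at the origin on a cart in front of the work surface, level with it; the furniture and walls round the work are solid. World frame = base frame: x ahead of the robot, y to its left, z up, the work surface at z = 0. Lengths are in mm, angles in rad, forces in N, time in s.
With the tool pointing down it reaches from about 350 to 975 mm from the base axis. Payload 7.1 kg.
Tool frame: the origin (TCP) lies on the front face of the gripper's body, between the roots of the fingers; the fingertips stand 80 mm ahead of it and the grasp point (between the pads) lies 61 mm ahead of it (env.tips_ahead is the distance from the TCP to the fingertips, in mm); z points along the fingers, y is the line along which they close (so a half turn about z gives the same grasp; the last joint's range is limited). The gripper opens to 88 mm and grips with 3 to 60 N. Pads are 20 mm wide; open, the fingers measure 115 mm over their backs; the gripper's body (75 mm by 178 mm) begins 61 mm behind the grasp point.
Start: joints at [1.299, 0.423, 1.63, -0, 1.089, -0.019], TCP at [156.291, 605.127, 302.675] pointing down, gripper open.
Joint ranges: [-3, 3], [-0.9, 2.11], [0.09, 2.58], [-1.31, 4.45], [0.11, 2.69], [-2.54, 2.54]. Speed limits (rad/s): [2.39, 2.39, 3.01, 3.14, 3.14, 3.14].

### API

Orientations are given as a unit quaternion [x, y, z, w].
In Python, from station import env, cams gives the robot as it stands (env), with the cameras (cams). Calls block until the motion is done:
- env.reach(position, orientation): joint-space move of the TCP to a pose.
- env.move_l(position, rot=None, rate=150, f_stop=None): straight line of the TCP; rot=None keeps the orientation; rate is the mean speed in mm/s. With f_stop (N) it stops when the force on the tool has changed by that much, and returns True; else False.
- env.move_joints(angles): joint-space move.
- env.set_gripper(opening): finger opening in mm; the grip force is fixed at half the most; returns when the fingers have stopped.
- env.hold(seconds).
- env.ik(position, orientation): joint angles nearest the present ones, or None.
- env.read_state(): the state.
- cams.camera(name): name is "scene" or "top" or "wrist"; returns the picture (384x512x3 uint8, blue, green, red); there is no depth.
- cams.camera_params(name): a dict with "fx", "fy", "cx", "cy" (pixels), "pose" (4x4, takes a point from camera to world coordinates); the wrist camera has in their place "tool_from_camera" (4x4, takes a point from camera to tool coordinates, whose origin is the TCP and whose axes are the flange's). Camera axes: x right, y up, looking along -z (the intrinsics and any distortion apply to the point x, -y, -z); pixel columns grow to the right and rows downward; lengths in mm; the calibration is good to about 2 mm. A picture is of the moment at which its call begins: read the wrist's pose just before it. camera_params takes no time and is no camera call.
A pose or a line that the arm cannot do raises env.IKError and nothing moves.
- env.sign_off(): hands the job in; it is judged then, once.
The state is a dict: "time_s": time; "qpos": joint angles; "dq": joint speeds; "tau": joint torques, N m; "tool_pos": TCP position; "orientation": TCP orientation; "force": force on the tool from outside, world axes, zero at the start; "wrist_torque": the same for the moment, N m; "width": finger opening in mm; "grip_force": force on a finger pad.
Only numpy, scipy, OpenCV 4.12 (cv2) and the standard library are available. Lean on these libraries where they do the work, as an engineer would, in place of code of your own. Each camera call takes 0.05 s, during which the arm holds its last target. There are 200 camera calls.

### The job

The two to four wooden blanks already have glue on them: stand them all in the vise as they stand now, on edge, side by side across the middle of the jaws with the glued broad faces together, and crank the vise until the moving jaw presses the pack firmly. With a fingertip, roll the timer's edge wheel until the red pointer stands in the green band; once the pack is clamped and the time is set, press the green start button. Lay the glue brush flat on the middle of the red wooden stand behind the vise, and leave the glue bottle and the sanding block alone.

Things in the scene. Friction and masses are not known exactly. Their poses are not given: they have to be found in the camera images.
- vise: blue machine vise on a wooden board, fixed. Origin: on the table under the middle of the fixed jaw's face. y runs from the fixed jaw to the moving jaw and crank, x across the jaws, z up. Blanks stand on two flat ways (65 mm over all, open-sided), top at z = 80 mm. Jaws 66 mm wide, 38 mm thick, tops at z = 106 mm; gap 142 mm (y = 0 to 142) when open. Board 92 wide, y = -48 to 202, 18 high
- vise_jaw: the vise's moving jaw, blue with a steel face 60 mm wide that looks to the vise's -y. Origin: in the plane of that face, across the middle, at table height: in the vise's frame at y = 142 mm minus 20 mm per turn of the crank, so y is also the gap between the jaws; it stops at y = 54 mm. Always fully open (142 mm) at the start; stays where it is left
- vise_crank (a joint): crank angle, rad: 0 at the start, arm straight up; grows (to 27.6) as the jaw closes: from the top the grip goes to the vise's -x, then down. Turning takes about 5 N at the grip; once the jaw meets the pack each newton more adds about 10 N of clamping, and 0.3 rad past first contact is enough. Let go, it holds up to about 50 N at the jaw
- crank_knob (a point): middle of the crank's hand grip: a black sleeve 16 mm thick, 46 mm long, parallel to the vise's y, 34 mm from the crank's axis (the line x = 0, z = 62 mm in the vise's frame); always at y = 241 mm there, 28 to 96 mm above the table. It spins freely on its pin: fingers pinching it from above (closing along the vise's x) can carry it round the whole circle without turning
- timer: grey bench timer with an aluminium top, 90 x 150 x 60 mm, fixed. Origin: on the table under its middle; x away from the robot, y along its length, z up. On top: at the robot's side the edge wheel in its slot (at x = -22, y = -32 mm) and the green start button (at x = -22, y = 45 mm), behind them the white scale
- time_wheel (a joint): angle of the edge wheel, rad, 0 to 3.75; starts at 0 to 1.3. Black, ribbed, radius 24 mm, 9.5 mm wide, axis along the timer's x, 8 mm out of a 12 x 40 mm slot. Rubbing its crown toward the timer's +y raises the angle; the pointer goes the same way, 24 mm a rad. Friction about 1 N at the rim; a press of 3 to 10 N drives it (short strokes lose about 3 mm); it stays put. Green band: 2.50 to 2.81
- wheel_top (a point): crown of the edge wheel: the highest point of its rim, 68 mm above the table, 8 mm above the timer's top; it stays there as the wheel turns
- pointer_tip (a point): end of the red pointer on the timer's white scale; it slides along the timer's y axis as the wheel turns, in the middle of the green band at 2.656 rad
- green_band (a point): middle of the green band on the scale, one division of 7.5 mm along the timer's y axis
- start_button (a joint): the timer's green start button, travel in m: 0 up, 0.005 fully pressed (about 4 N); springs back
- start_button_top (a point): middle of the top of the green start button, 24 mm across; it is pressed straight down
- brush: glue brush with a red handle, lying on the bench behind the row of blanks, 24 x 193 x 13 mm, 40 g. Origin: under its middle; its y axis runs along it, bristles to -y: bristles from y = -96 to -61 mm (24 wide, 9 high), metal ferrule from -63 to -33 mm (24 wide, 12 high), handle, 16 mm wide at most and thinner at its end, from -34 to 96 mm
- stand: low dark red wooden stand behind the vise, 100 x 150 x 15 mm, fixed (like others that lie stacked far to the right). Origin: on the table under its middle, its flat top is 15 mm up; its y axis is the long one
- glue: glue bottle, 46 mm across and 169 mm tall, standing; must be left alone. Origin: under its middle
- sander: wooden sanding block 56 x 90 x 32 mm; must be left alone. Origin: under its middle
- blank_a_mid (a point): sawn wooden carving blank, a block 30 x 50 x 40 mm with glue already on its faces, standing on edge: 30 mm thick (its own z axis, level), 50 mm wide (own y axis, level), 40 mm tall (own x axis, vertical). The point is the middle of the block, 20 mm above what it stands on. About 50 g. May be absent
- blank_b_mid (a point): sawn wooden carving blank, a block 30 x 50 x 40 mm with glue already on its faces, standing on edge: 30 mm thick (its own z axis, level), 50 mm wide (own y axis, level), 40 mm tall (own x axis, vertical). The point is the middle of the block, 20 mm above what it stands on. About 50 g. May be absent
- blank_c_mid (a point): sawn wooden carving blank, a block 30 x 50 x 40 mm with glue already on its faces, standing on edge: 30 mm thick (its own z axis, level), 50 mm wide (own y axis, level), 40 mm tall (own x axis, vertical). The point is the middle of the block, 20 mm above what it stands on. About 50 g. May be absent
- blank_d_mid (a point): sawn wooden carving blank, a block 30 x 50 x 40 mm with glue already on its faces, standing on edge: 30 mm thick (its own z axis, level), 50 mm wide (own y axis, level), 40 mm tall (own x axis, vertical). The point is the middle of the block, 20 mm above what it stands on. About 50 g. May be absent
- blank_a: the same block as blank_a_mid, but its origin lies in the middle of one of its two 40 x 50 mm glued faces (15 mm from the middle along its own z)
- blank_b: the same block as blank_b_mid, but its origin lies in the middle of one of its two 40 x 50 mm glued faces (15 mm from the middle along its own z)
- blank_c: the same block as blank_c_mid, but its origin lies in the middle of one of its two 40 x 50 mm glued faces (15 mm from the middle along its own z)
- blank_d: the same block as blank_d_mid, but its origin lies in the middle of one of its two 40 x 50 mm glued faces (15 mm from the middle along its own z)

How it is judged (in metres and radians):
On the way, in this order (a step that is already met when the one before it is completed fails the run):
1. all blanks stand in the vise pressed by the moving jaw, and the pointer stands in the green band (in either order) (x of blank_a_mid in the frame of vise between -0.012 and 0.012 m and y of blank_a_mid in the frame of vise between 0.008 and 0.134 m and z of blank_a_mid in the frame of vise between 0.094 and 0.107 m and angle between the z axis of each of blank_a_mid, blank_b_mid, blank_c_mid, blank_d_mid and the y axis of vise, either way round below 0.12 rad and angle between the x axis of each of blank_a_mid, blank_b_mid, blank_c_mid, blank_d_mid and the z axis of vise, either way round below 0.12 rad and x of blank_b_mid in the frame of vise between -0.012 and 0.012 m and y of blank_b_mid in the frame of vise between 0.008 and 0.134 m and z of blank_b_mid in the frame of vise between 0.094 and 0.107 m and x of blank_c_mid in the frame of vise between -0.012 and 0.012 m and y of blank_c_mid in the frame of vise between 0.008 and 0.134 m and z of blank_c_mid in the frame of vise between 0.094 and 0.107 m and x of blank_d_mid in the frame of vise between -0.012 and 0.012 m and y of blank_d_mid in the frame of vise between 0.008 and 0.134 m and z of blank_d_mid in the frame of vise between 0.094 and 0.107 m and (contact force between vise_jaw and blank_a above 10 N or contact force between vise_jaw and blank_b above 10 N or contact force between vise_jaw and blank_c above 10 N or contact force between vise_jaw and blank_d above 10 N) and value of joint time_wheel between 2.5 and 2.8125 rad), for 0.3 s.
2. then the start button is pressed (value of joint start_button above 0.0035 m), for 0.05 s.
At the end, for the whole second after the job is handed in: Every blank on edge between the jaws, within 12 mm of their middle line and 0.12 rad of square, the jaw pressing over 10 N; wheel at 2.50 to 2.81 rad; start pressed, then up; brush flat on the stand, its middle within 40 mm (across) and 50 mm (along) of the stand's (all of step 1 and x of brush in the frame of stand between -0.04 and 0.04 m and y of brush in the frame of stand between -0.05 and 0.05 m and z of brush in the frame of stand between 0.01 and 0.026 m and angle between brush's own z axis and vertical below 0.2 rad and linear speed of brush below 0.03 m/s and value of joint start_button below 0.0015 m); the robot touches nothing.
It fails at once if the glue bottle is knocked over or pushed more than 4 cm away (angle between glue's own z axis and vertical above 0.5 rad or distance of glue from where it was at the start of the episode above 0.04 m).
It fails at once if the sanding block is pushed more than 4 cm away (distance of sander from where it was at the start of the episode above 0.04 m).
Of blank_a, blank_b, blank_c, blank_d only 2 to 4 are there at a start; the rules pass over those that are not, and their reading is None.
At some moment in a run one of blank_a, blank_b, blank_c, blank_d, brush may be knocked a few centimetres aside while the robot is not near it.
Once in a run the grip may slacken for a moment while it holds something.
It also fails if it takes over 210 s, if anything falls off the work surface, if the arm or the gripper's body presses on something with over 40 N, if the wrist force passes 120 N, or if a joint passes its speed limit or range.

## Working session

There is one attempt and no reset: what is moved stays moved. The work goes in short steps, each a Python script; the robot and the scene stay as the last script left them, time stands still between calls to the robot, and variables do not carry over. Pictures are saved under pics/ and viewed, at most 14 in all, crops included, and the job is handed in when it is done.

```bash
ls; mkdir -p pics
python3 - <<'E'
from station import env, cams
import cv2,numpy as np
np.set_printoptions(precision=3,suppress=True)
for n in ["scene","top"]:
    p=cams.camera_params(n); print(n,p)
    cv2.imwrite(f"pics/{n}0.png",cv2.resize(cams.camera(n),(800,600),interpolation=cv2.INTER_CUBIC))
print(cams.camera_params("wrist")); print(env.read_state())
E
```

```text
pics
station.py
scene {'fx': 462.1206051090332, 'fy': 462.1206051090332, 'cx': 259.16998072435115, 'cy': 197.5924200550009, 'pose': array([[   0.52 ,    0.468,   -0.715, -444.028],
       [  -0.854,    0.262,   -0.449, -759.581],
       [  -0.023,    0.844,    0.536,  806.635],
       [   0.   ,    0.   ,    0.   ,    1.   ]])}
top {'fx': 371.0083452481113, 'fy': 371.0083452481113, 'cx': 253.18198730813427, 'cy': 192.88587803187863, 'pose': array([[   0.01 ,    0.989,   -0.145,  337.58 ],
       [  -1.   ,    0.01 ,   -0.001, -141.675],
       [   0.   ,    0.145,    0.989, 1247.114],
       [   0.   ,    0.   ,    0.   ,    1.   ]])}
{'fx': 285.54130192936344, 'fy': 285.54130192936344, 'cx': 252.9597832934049, 'cy': 191.42294349551088, 'tool_from_camera': array([[ -0.001,   0.953,   0.304,  84.164],
       [  1.   ,   0.001,   0.001,   0.771],
       [  0.001,   0.304,  -0.953, -82.567],
       [  0.   ,   0.   ,   0.   ,   1.   ]])}
{'time_s': 0.1, 'qpos': array([ 1.299,  0.424,  1.631,  0.   ,  1.089, -0.019]), 'dq': array([-0.   , -0.002, -0.002,  0.001, -0.   , -0.   ]), 'tau': array([ -0.   , -54.562, -27.433,   0.065,   0.019,  -0.   ]), 'tool_pos': array([156.185, 604.783, 302.008]), 'orientation': array([ 0.126,  0.992, -0.001, -0.   ]), 'force': array([ 0.09 , -0.232,  0.535]), 'wrist_torque': array([ 0.012, -0.006,  0.004]), 'grip_force': 0.0, 'width': 87.55498244180647}
```

View pics/top0.png

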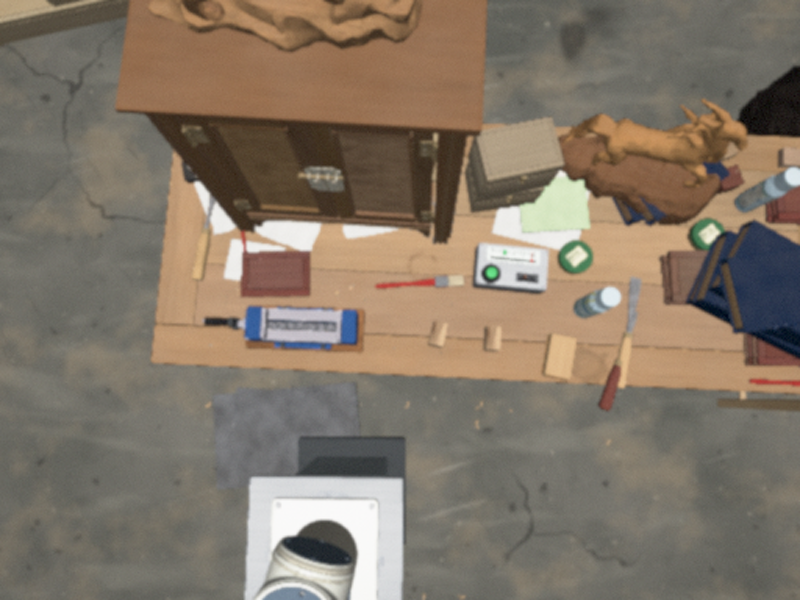

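View pics/scene0.png

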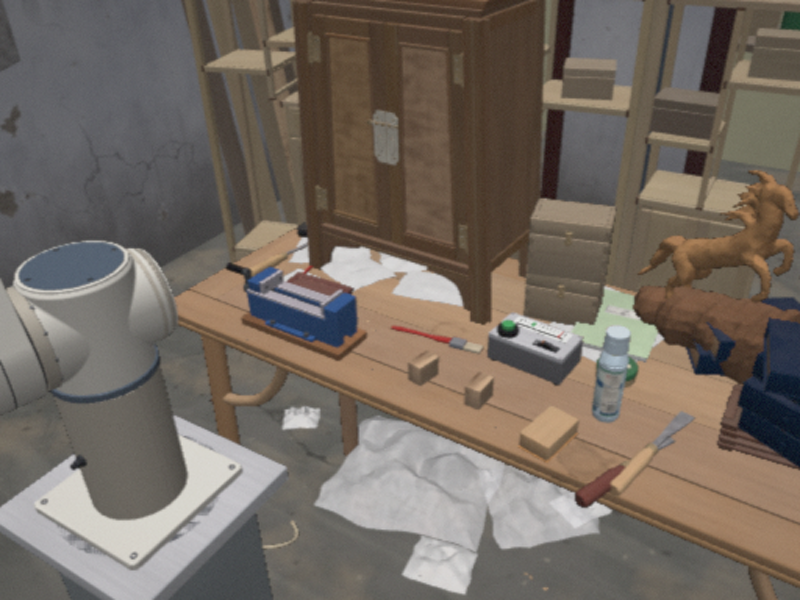

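The top view (800x600) shows two blanks at (438,335) and (492,338), the vise at about (303,327) with its crank to the left (+y), and the stand at (276,273). The brush is at (420,284), the timer at (511,267), the glue at (597,302) and the sander at (560,356).

```bash
cat > h.py <<'E'
from station import env, cams
import cv2,numpy as np
from scipy.spatial.transform import Rotation as R
np.set_printoptions(precision=2,suppress=True)
def campose(n,st=None):
    p=cams.camera_params(n)
    if "pose" in p: return p,np.array(p["pose"])
    st=st or env.read_state(); T=np.eye(4)
    T[:3,:3]=R.from_quat(st["orientation"]).as_matrix(); T[:3,3]=st["tool_pos"]
    return p,T@np.array(p["tool_from_camera"])
def ray(p,P,u,v,z):
    """pixel (native) -> world point on the plane z"""
    d=P[:3,:3]@np.array([(u-p["cx"])/p["fx"],-(v-p["cy"])/p["fy"],-1]); c=P[:3,3]
    return c+d*(z-c[2])/d[2]
def proj(p,P,X):
    q=P[:3,:3].T@(np.array(X)-P[:3,3])
    return np.array([p["cx"]+p["fx"]*q[0]/-q[2],p["cy"]-p["fy"]*q[1]/-q[2]])
def down(yaw):
    """tool down, closing axis (tool y) at angle yaw from world +y"""
    c,s=np.cos(yaw),np.sin(yaw)
    y=np.array([-s,c,0]);z=np.array([0,0,-1]);x=np.cross(y,z)
    return R.from_matrix(np.column_stack([x,y,z])).as_quat()
def snap(n,f,crop=None,size=(800,600)):
    st=env.read_state(); im=cams.camera(n); p,P=campose(n,st)
    np.savez("pics/"+f+".npz",P=P,im=im,**{k:p[k] for k in("fx","fy","cx","cy")})
    if crop: x0,y0,x1,y1=crop; im=im[y0:y1,x0:x1]
    cv2.imwrite("pics/"+f+".png",cv2.resize(im,size,interpolation=cv2.INTER_CUBIC))
    return im,p,P
E
python3 - <<'E'
from h import *
p,P=campose("top")
for nm,u,v,z in [("ba",438,335,20),("bb",492,338,20),("brushL",378,286,6),("brushR",462,281,6),("stand",276,273,15),("timer",511,266,60),("button",491,272,65),("glue base",590,308,80),("sander",560,356,16),("knob",215,322,96),("vise jawL",254,325,106),("vise jawR",350,325,106),("cabL",252,226,0),("cabR",440,240,0),("cabtopfrontR",475,130,600)]:
    print(nm,ray(p,P,(u+.5)*.64-.5,(v+.5)*.64-.5,z))
s=env.read_state(); print(R.from_quat(s["orientation"]).as_matrix())
for X,yaw in [((470,-120,330),0),((470,-120,330),np.pi),((470,200,330),0),((470,200,330),np.pi),((430,90,330),0)]:
    print(X,yaw,env.ik(X,down(yaw)))
E
```

```text
ba [ 446.45 -230.3    20.  ]
bb [ 441.2  -344.77   20.  ]
brushL [ 553.09 -101.05    6.  ]
brushR [ 565.92 -283.59    6.  ]
stand [577.89 119.73  15.  ]
timer [ 588.83 -379.97   60.  ]
button [ 574.65 -337.19   65.  ]
glue base [ 499.13 -534.81   80.  ]
sander [ 404.77 -488.87   16.  ]
knob [461.34 220.36  96.  ]
vise jawL [455.06 139.77 106.  ]
vise jawR [456.93 -50.07 106.  ]
cabL [686.3  180.31   0.  ]
cabR [ 658.55 -236.31   -0.  ]
cabtopfrontR [ 637.72 -232.22  600.  ]
[[-0.97  0.25 -0.  ]
 [ 0.25  0.97 -0.  ]
 [ 0.   -0.   -1.  ]]
(470, -120, 330) 0 [-0.27  0.18  1.91 -0.    1.05 -1.85]
(470, -120, 330) 3.141592653589793 [-0.27  0.18  1.91 -0.    1.05  1.3 ]
(470, 200, 330) 0 [ 0.38  0.22  1.85 -0.    1.07 -1.19]
(470, 200, 330) 3.141592653589793 [ 0.38  0.22  1.85 -0.    1.07  1.95]
(430, 90, 330) 0 [ 0.18  0.11  1.99 -0.    1.04 -1.39]
```

Run:
```python
from h import *
env.reach([440,100,300],down(0)); snap("wrist","w_vise")
env.reach([440,-260,260],down(0)); snap("wrist","w_bl")
print(env.read_state()["time_s"])
```

```text
3.6417
```

View pics/w_vise.png

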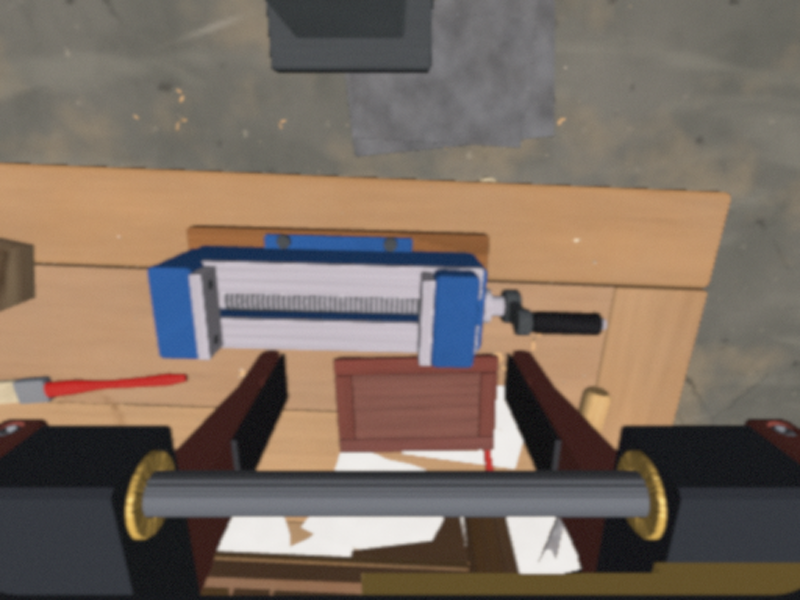

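View pics/w_bl.png

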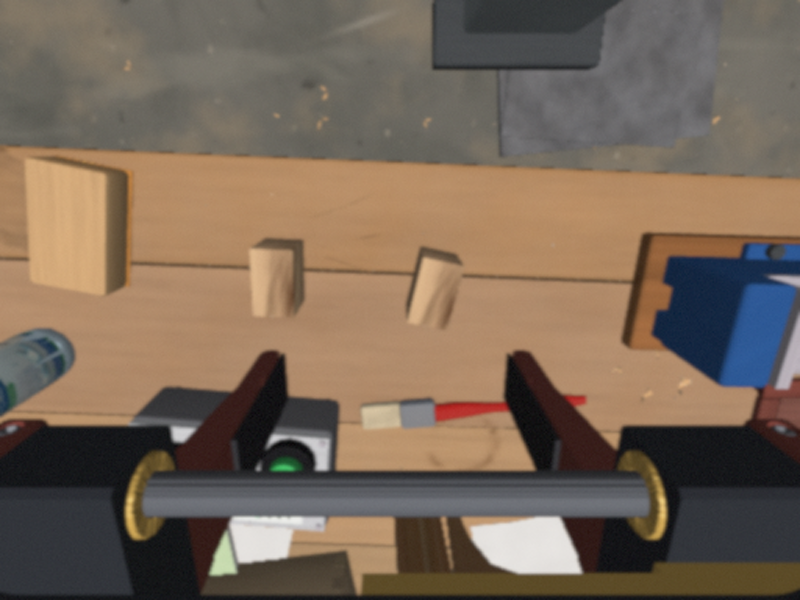

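Wrist views: w_vise shows the vise at (150-485,250-365), its crank grip at (565,322) and the stand at (338-495,355-450). w_bl shows the blanks at (275,280) and (435,290), the brush from (360,415) to (585,400) and the timer's button at (288,458). Next I'll zoom in for the corners.

Run:
```python
from h import *
a=np.load("pics/w_bl.npz")["im"]; b=np.load("pics/w_vise.npz")["im"]
r=lambda im,x0,y0,x1,y1,s:cv2.resize(im[y0:y1,x0:x1],(s[0],s[1]),interpolation=cv2.INTER_CUBIC)
# blanks: x150..310,y145..215 x5 ; vise x90..400,y140..300
o=np.vstack([r(a,150,145,310,215,(800,350)),np.hstack([r(b,90,155,170,240,(235,250)),r(b,260,155,395,240,(397,250)),np.zeros((250,168,3),np.uint8)])])
cv2.imwrite("pics/z1.png",o)
```

```text
(no output)
```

View pics/z1.png

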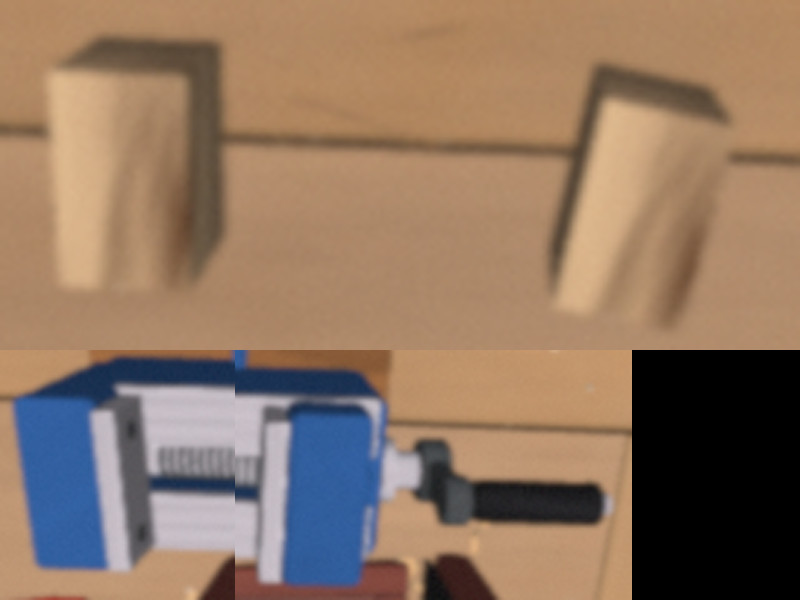

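```bash
cat > m.py <<'E'
from h import *
def ld(f):
    d=np.load(f"pics/{f}.npz"); return {k:float(d[k]) for k in("fx","fy","cx","cy")},d["P"]
def kab(m,w):
    m=np.array(m,float)[:,:2];w=np.array(w)[:,:2];a=m-m.mean(0);b=w-w.mean(0)
    t=np.arctan2((a[:,0]*b[:,1]-a[:,1]*b[:,0]).sum(),(a*b).sum())
    c,s=np.cos(t),np.sin(t);r=np.array([[c,-s],[s,c]]);o=w.mean(0)-r@m.mean(0)
    return o,t,w-(m@r.T+o)
E
python3 - <<'E'
from m import *
p,P=ld("w_bl")
for n,c in dict(L=[(52,70),(187,68),(190,287),(60,290)],R=[(602,95),(728,125),(680,325),(555,308)]).items():
    w=[ray(p,P,150+x/5-.4,145+y/5-.4,40) for x,y in c]
    # image right=+y, down=+x
    print(n,kab([(-25,-15),(-25,15),(25,15),(25,-15)],w))
p,P=ld("w_vise")
f=lambda x,y,z:ray(p,P,90+x/2.94-.4,155+(y-350)/2.94-.4,z)
g=lambda x,y,z:ray(p,P,260+(x-235)/2.94-.4,155+(y-350)/2.94-.4,z)
w=[f(15,400,106),f(37,567,106),f(118,405,106),f(132,568,106),g(263,408,106),g(260,580,106),g(367,405,106),g(362,583,106),g(472,500,96),g(605,503,96)]
m=[(-33,-38),(33,-38),(-30,0),(30,0),(-30,142),(30,142),(-33,180),(33,180),(0,218),(0,264)]
print("vise",kab(m,w))
q=lambda u,v,z:ray(p,P,(u+.5)*.64-.5,(v+.5)*.64-.5,z)
print("stand",kab([(-50,-75),(-50,75),(50,75),(50,-75)],[q(335,358,15),q(495,355,15),q(494,447,15),q(340,451,15)]))
p,P=ld("w_bl")
print("brush",q(360,415,5),q(586,399,6),"ferr",q(400,413,12),q(434,412,12))
print("button",q(288,463,65), "timer corners",q(137,421,60),q(338,402,60),q(325,529,60))
E
```

```text
L (array([ 440.69, -345.4 ]), np.float64(-0.03919167237293324), array([[ 0.76,  1.  ],
       [-0.85,  0.04],
       [-0.9 , -0.83],
       [ 0.99, -0.2 ]]))
R (array([ 448.54, -231.15]), np.float64(-0.19123854572786064), array([[ 0.18,  0.87],
       [ 1.11, -1.1 ],
       [-1.44, -0.4 ],
       [ 0.15,  0.63]]))
vise (array([455.45, -23.28]), np.float64(-0.02778296292746769), array([[ 2.31,  3.93],
       [-1.77,  3.26],
       [-0.  ,  0.67],
       [ 0.57, -0.56],
       [-2.91, -2.29],
       [ 1.36, -0.62],
       [-2.01, -5.13],
       [-1.5 , -1.47],
       [ 2.03, -0.18],
       [ 1.92,  2.4 ]]))
stand (array([576.53, 120.05]), np.float64(0.027921836124425125), array([[ 0.36,  2.66],
       [ 1.56, -3.05],
       [-1.17, -0.24],
       [-0.75,  0.63]]))
brush [ 569.09 -289.43    5.  ] [552.78 -96.31   6.  ] ferr [ 562.73 -254.88   12.  ] [ 561.75 -226.12   12.  ]
button [ 571.92 -338.17   65.  ] timer corners [ 539.49 -446.96   60.  ] [ 523.76 -299.91   60.  ] [ 638.2  -314.74   60.  ]
```

```bash
cat >> h.py <<'E'
VO=np.array([455.5,-23.3]);VT=-0.028
def v2w(x,y,z):
    c,s=np.cos(VT),np.sin(VT);return [VO[0]+c*x-s*y,VO[1]+s*x+c*y,z]
H=np.pi/2
def pick(x,y,t,z=88,hi=190):
    q=down(H+t);env.set_gripper(88)
    env.reach([x,y,hi],q);env.move_l([x,y,z]);env.set_gripper(20)
    s=env.read_state();print("grip",s["width"],s["grip_force"],s["force"])
def place(y):
    env.move_l(list(env.read_state()["tool_pos"][:2])+[240])
    q=down(H+VT);env.reach(v2w(0,y,240),q)
    print("w",env.read_state()["width"])
    env.move_l(v2w(0,y,175),rate=120)
    hit=env.move_l(v2w(0,y,164),rate=20,f_stop=4);s=env.read_state()
    print("place",hit,s["tool_pos"],s["width"],s["time_s"]);env.set_gripper(75)
    env.move_l(v2w(0,y,250))
E
python3 - <<'E'
from h import *
pick(448.5,-231.2,-.191); place(20)
env.reach([440,-200,260],down(0)); snap("wrist","w2")
E
```

```text
Traceback (most recent call last):
  File "h.py", line 35, in pick
    env.reach([x,y,hi],q);env.move_l([x,y,z]);env.set_gripper(20)
    ~~~~~~~~~^^^^^^^^^^^^
host.IKError: the arm cannot take that pose within its joint ranges
```

Run:
```python
from h import *
for X in [(448,-231),(441,-345),(455,0),(461,218)]:
  for z in (80,88,150,190,260):
    print(X,z,[env.ik([*X,z],down(a)) is not None for a in (H,H-.19,-H,-H-.19,0,np.pi,.1+H)],env.ik([*X,z],down(H)),env.ik([*X,z],down(0)))
```

```text
(448, -231) 80 [False, False, True, True, True, True, False] None [-0.5   0.63  1.99 -0.    0.52 -2.07]
(448, -231) 88 [False, False, True, True, True, True, False] None [-0.5   0.61  1.99 -0.    0.54 -2.07]
(448, -231) 150 [False, False, True, True, True, True, False] None [-0.5   0.49  1.99 -0.    0.67 -2.07]
(448, -231) 190 [False, False, True, True, True, True, False] None [-0.5   0.42  1.97 -0.    0.75 -2.07]
(448, -231) 260 [False, False, True, True, True, True, False] None [-0.5   0.31  1.93 -0.    0.91 -2.07]
(441, -345) 80 [True, False, True, True, True, True, True] [-0.69  0.67  1.87 -0.    0.6   2.46] [-0.69  0.67  1.87 -0.    0.6  -2.26]
(441, -345) 88 [True, False, True, True, True, True, True] [-0.69  0.66  1.87 -0.    0.61  2.46] [-0.69  0.66  1.87 -0.    0.61 -2.26]
(441, -345) 150 [True, False, True, True, True, True, True] [-0.69  0.55  1.86 -0.    0.73  2.46] [-0.69  0.55  1.86 -0.    0.73 -2.26]
(441, -345) 190 [True, False, True, True, True, True, True] [-0.69  0.49  1.85 -0.    0.81  2.46] [-0.69  0.49  1.85 -0.    0.81 -2.26]
(441, -345) 260 [True, False, True,
[... 421 characters left out ...]
lse, False, True, True, True, True, False] None [-0.03  0.36  2.07 -0.    0.71 -1.6 ]
(455, 0) 260 [False, False, True, True, True, True, False] None [-0.03  0.24  2.03 -0.    0.88 -1.6 ]
(461, 218) 80 [False, True, True, True, True, True, False] None [ 0.42  0.63  1.98 -0.    0.53 -1.15]
(461, 218) 88 [False, True, True, True, True, True, False] None [ 0.42  0.61  1.98 -0.    0.55 -1.15]
(461, 218) 150 [False, True, True, True, True, True, False] None [ 0.42  0.5   1.97 -0.    0.67 -1.15]
(461, 218) 190 [False, True, True, True, True, True, False] None [ 0.42  0.43  1.96 -0.    0.76 -1.15]
(461, 218) 260 [False, True, True, True, True, True, False] None [ 0.42  0.31  1.92 -0.    0.91 -1.15]
```

```bash
sed -i 's/^H=.*/H=-np.pi\/2/' h.py
python3 - <<'E'
from h import *
pick(448.5,-231.2,-.191); place(20)
env.reach([440,-200,260],down(0)); snap("wrist","w2")
E
```

```text
grip 49.887322697046166 29.7859588265419 [-0.69  0.06  2.69]
w 50.19895813431116
place True [456.42  -3.29 167.55] 50.28604136157926 10.375
```

View pics/w2.png

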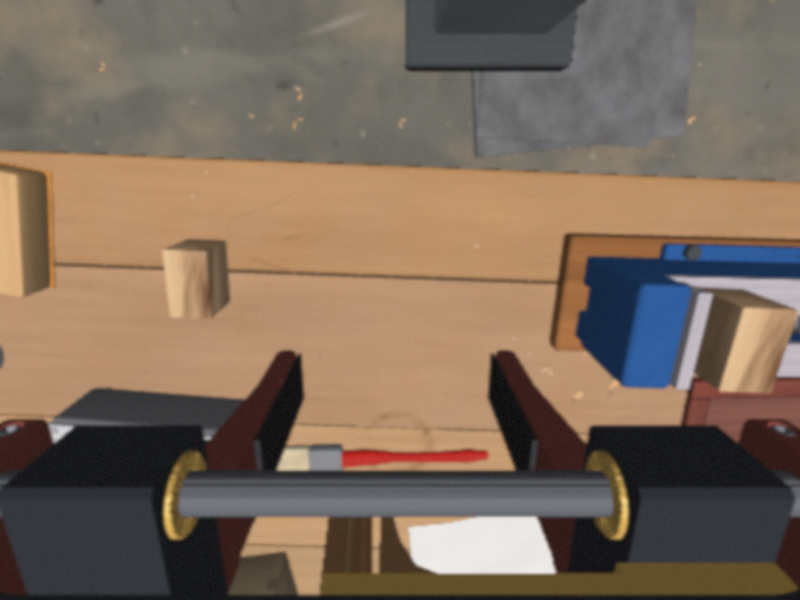

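The first blank stands in the vise at (745,340). The other blank is at (190,283), and the brush has been knocked back to row 457. I'll check that the second blank hasn't moved, then fetch it.

Run:
```python
from m import *
p,P=ld("w2")
q=lambda u,v,z:ray(p,P,(u+.5)*.64-.5,(v+.5)*.64-.5,z)
c=(proj(p,P,[440.7,-345.4,40])+.5)/.64-.5; print("predicted px",c)
print("measured",q(188,284,40),"brush",q(343,458,8),q(488,456,6))
if abs(c-[188,284]).max()<6:
    pick(440.7,-345.4,-.039); place(53)
    env.reach(v2w(0,120,270),down(0)); snap("wrist","w3")
    env.reach([470,-200,330],down(np.pi)); snap("wrist","w4")
```

```text
predicted px [187.66 284.08]
measured [ 440.64 -345.15   40.  ] brush [ 609.84 -245.97    8.  ] [ 609.37 -117.09    6.  ]
grip 49.60312136136597 29.97110277414322 [-0.77 -0.26  2.45]
w 49.688894454254466
place True [457.3   29.72 167.58] 49.98220126857012 20.3583
```

View pics/w3.png

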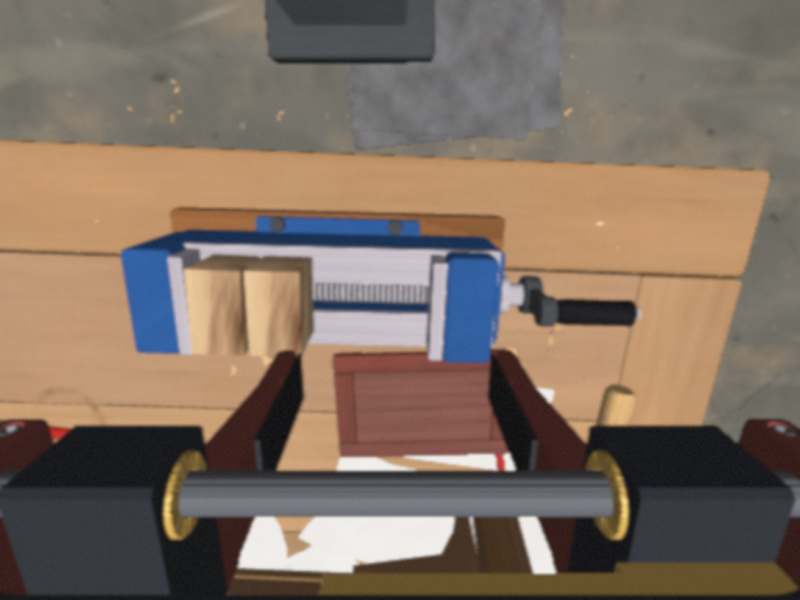

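View pics/w4.png

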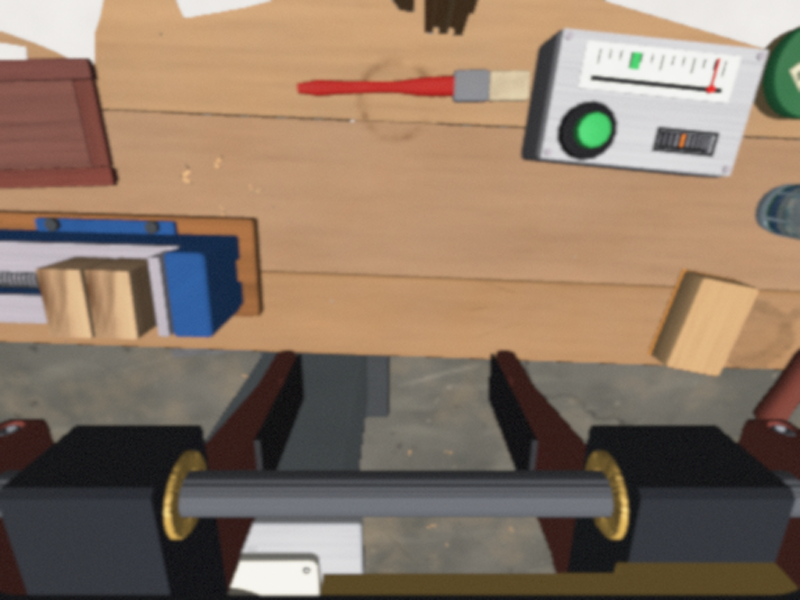

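In w3 both blanks stand side by side at (215,305) and (277,305), and the crank grip is at (595,312). In w4 the brush runs from (298,88) to (530,86). The timer's wheel is at (685,140), its button at (593,130), the green band at (635,60) and the pointer at (712,88). I'll zoom in on the timer and the crank.

Run:
```python
from m import *
p,P=ld("w4"); a=np.load("pics/w4.npz")["im"]; b=np.load("pics/w3.npz")["im"]
o=np.vstack([cv2.resize(a[10:125,325:500],(609,400),interpolation=cv2.INTER_CUBIC)[:, :],cv2.resize(b[150:210,270:422],(507,200),interpolation=cv2.INTER_CUBIC) if 0 else cv2.copyMakeBorder(cv2.resize(b[150:210,270:422],(507,200),interpolation=cv2.INTER_CUBIC),0,0,0,102,cv2.BORDER_CONSTANT)])
cv2.imwrite("pics/z2.png",o)
q=lambda u,v,z:ray(p,P,(u+.5)*.64-.5,(v+.5)*.64-.5,z)
print("cab foot",q(428,32,0),q(470,33,0),"brush",q(298,88,6),q(472,86,12),q(530,86,5))
p,P=ld("w3");q=lambda u,v,z:ray(p,P,(u+.5)*.64-.5,(v+.5)*.64-.5,z)
print(q(560,312,96),q(636,314,96), v2w(0,218,96),v2w(0,264,96))
```

```text
cab foot [ 651.19 -225.66    0.  ] [ 650.48 -259.92    0.  ] brush [ 608.76 -118.17    6.  ] [ 609.45 -261.71   12.  ] [ 610.43 -311.07    5.  ]
[464.31 196.92  96.  ] [465.67 243.27  96.  ] [np.float64(461.60320244193156), np.float64(194.6145495829794), 96] [np.float64(462.8910341498621), np.float64(240.5965187610393), 96]
```

View pics/z2.png

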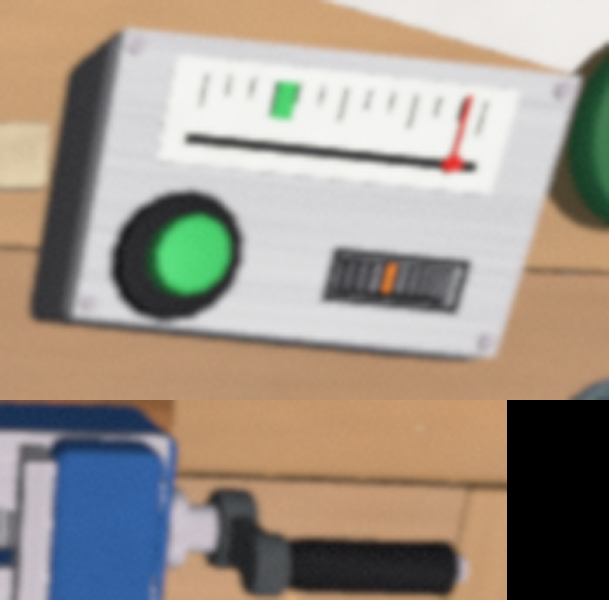

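Run:
```python
from m import *
p,P=ld("w4")
f=lambda x,y,z:ray(p,P,325+x/3.48-.36,10+y/3.48-.36,z)
o,t,r=kab([(45,75),(45,-75),(-45,-75),(-45,75)],[f(125,30,60),f(578,75,60),f(497,355,60),f(72,320,60)])
print("timer",o,t,r)
c,s=np.cos(t),np.sin(t);M=np.array([[c,-s],[s,c]])
inv=lambda w:M.T@(w[:2]-o)
for n,x,y,z in [("wheel",397,280,67),("btn",193,254,72),("tip",468,100,62),("green",285,100,61)]:
    w=f(x,y,z);print(n,w,inv(w))
print("wheel model",M@[-22,-32]+o,"btn",M@[-22,45]+o)
```

```text
timer [ 589.83 -384.77] -0.0822169642586164 [[-1.86 -2.31]
 [-2.03  2.56]
 [ 2.39  1.36]
 [ 1.49 -1.61]]
wheel [ 565.17 -411.17   67.  ] [-22.41 -28.33]
btn [ 572.87 -341.07   72.  ] [-20.49  42.16]
tip [ 619.03 -426.13   62.  ] [ 32.5  -38.82]
green [ 619.21 -368.69   61.  ] [27.96 18.44]
wheel model [ 565.28 -414.86] btn [ 571.6  -338.12]
```

```bash
cat >> h.py <<'E'
TO=np.array([589.8,-384.0]);TT=-0.082
def t2w(x,y,z):
    c,s=np.cos(TT),np.sin(TT);return [TO[0]+c*x-s*y,TO[1]+s*x+c*y,z]
def w2t(w):
    c,s=np.cos(TT),np.sin(TT);d=np.array(w[:2])-TO;return np.array([c*d[0]+s*d[1],-s*d[0]+c*d[1]])
def pointer(f="ptr"):
    """(green - pointer) distance along timer y, mm"""
    im,p,P=snap("wrist",f)
    hsv=cv2.cvtColor(im,cv2.COLOR_BGR2HSV);h,s,v=cv2.split(hsv);out=[]
    poly=np.array([proj(p,P,t2w(a,b,61)) for a,b in((8,-72),(8,72),(42,72),(42,-72))],np.int32)
    m=np.zeros(h.shape,np.uint8);cv2.fillPoly(m,[poly],255)
    for k in (((h<10)|(h>170)),((h>50)&(h<85))):
        vv,uu=np.nonzero(k&(s>110)&(v>80)&(m>0))
        out.append(w2t(ray(p,P,uu.mean(),vv.mean(),61)) if len(uu) else np.full(2,np.nan))
        print(len(uu),out[-1])
    return out[1][1]-out[0][1]
E
python3 - <<'E'
from h import *
p,P=campose("top")
q=lambda u,v,z:ray(p,P,(u+.5)*.64-.5,(v+.5)*.64-.5,z)
print("cap",q(611,294,165),"base",q(578,312,0))
env.reach([470,-330,330],down(np.pi)); print(pointer())
print(env.ik(t2w(-22,-32,146),down(.3)),env.read_state()["time_s"])
E
```

```text
cap [ 514.47 -546.91  165.  ] base [ 501.2  -535.39    0.  ]
22 [ 14.34 -39.35]
42 [27.9  18.09]
57.43928950595719
[-0.65  0.71  1.53 -0.    0.9  -2.52] 25.8583
```

```bash
cat >> h.py <<'E'
def stroke(a,b,fz=5):
    q=down(.2);X=lambda y,z:t2w(-22,-31+y,z)
    env.reach(X(a,165),q);hit=env.move_l(X(a,142),rate=25,f_stop=fz)
    z=env.read_state()["tool_pos"][2];f0=env.read_state()["force"]
    env.move_l(X(b,z),rate=40);f1=env.read_state()["force"]
    env.move_l(X(b,165),rate=120);print("stroke",hit,z,f0,f1)
E
python3 - <<'E'
from h import *
env.set_gripper(0)
stroke(-10,10)
env.reach([470,-330,330],down(np.pi)); print(pointer("ptr1"),env.read_state()["time_s"])
E
```

```text
stroke True 147.26411005162873 [-0.71 -0.43  5.58] [-0.29  1.82  4.45]
20 [ 15.32 -21.05]
42 [28.29 18.08]
39.130615900864285 34.3667
```

Run:
```python
from h import *
stroke(-10,10);
env.reach([470,-330,330],down(np.pi)); d=pointer("ptr2");print(d)
if 12<d<26:
    L=d+1.7; stroke(-L/2,L/2)
env.reach([470,-330,330],down(np.pi)); print(pointer("ptr3"),env.read_state()["time_s"])
```

```text
stroke True 147.23955221037434 [-0.79 -0.72  5.17] [0.05 1.85 5.91]
23 [14.69 -2.92]
42 [28.29 18.06]
20.980171231130413
stroke True 147.01983360091882 [-0.26 -0.52  4.51] [0.39 2.48 3.83]
20 [14.8  19.07]
5 [28.51 16.06]
-3.003304043094033 49.0833
```

```bash
cat >> h.py <<'E'
KX,KY=2.0,242.5   # crank axis in the estimated vise frame, from the knob pictures
def knob(phi,dx=0):return v2w(KX+dx-34*np.sin(phi),KY,62+61+34*np.cos(phi))
E
python3 - <<'E'
from h import *
im=np.load("pics/ptr3.npz")["im"]
q=down(H+VT);env.set_gripper(60)
env.reach(knob(0)[:2]+[230],q); env.move_l(knob(0)); env.set_gripper(5)
s=env.read_state();print(s["width"],s["grip_force"],s["force"],s["time_s"])
for k in range(1,9):
    env.move_l(knob(k*np.pi/8),rate=60)
    s=env.read_state();print(k,s["force"],s["tool_pos"]-knob(k*np.pi/8),s["width"])
snapf=np.load("pics/ptr3.npz")["im"][0:140,200:440]
cv2.imwrite("pics/z3.png",cv2.resize(snapf,(800,467),interpolation=cv2.INTER_CUBIC))
E
```

```text
16.210194085170528 30.000239610671997 [-1.09  0.76  2.67] 53.5083
1 [ 2.37 -1.9   2.37] [0.37 0.09 0.24] 15.590955758614061
2 [0.32 0.32 0.74] [-0.31  0.05 -0.19] 15.35381476694387
3 [ 0.2   1.1  -3.72] [-0.25 -0.02 -0.36] 15.549755052530877
4 [ 1.01  1.28 -5.98] [-0.04 -0.01 -0.29] 15.813771229080235
5 [ 0.57  1.16 -5.51] [ 0.12 -0.   -0.23] 15.697305579840275
6 [ 1.07  0.99 -4.89] [ 0.38 -0.01 -0.15] 15.573349962804468
7 [ 1.48  0.03 -2.08] [ 0.33  0.02 -0.  ] 15.547061114158089
8 [-1.95  1.88  0.82] [-0.1   0.02  0.06] 15.322793326164325
```

View pics/z3.png

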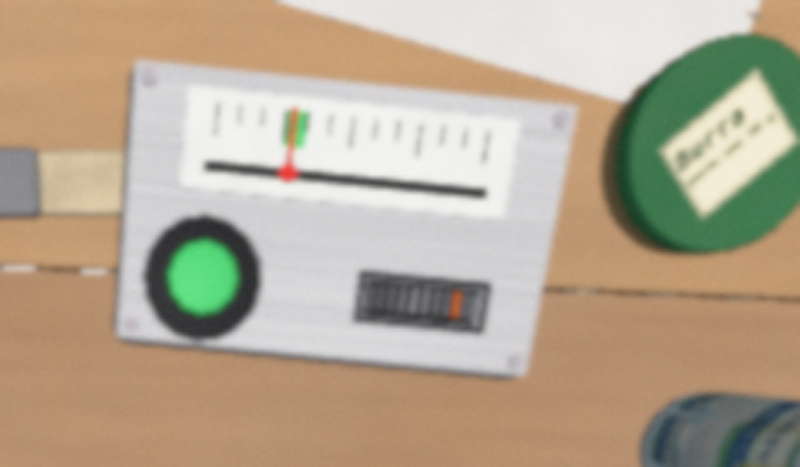

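The pointer stands in the middle of the green band, at (293,128). The crank turns smoothly, so I'll carry on.

Run:
```python
from h import *
for k in range(9,63):
    env.move_l(knob(k*np.pi/8),rate=90)
    if k%8==0: s=env.read_state();print(k,s["force"],s["tool_pos"]-knob(k*np.pi/8),s["width"],s["time_s"])
phi=62*np.pi/8; tgt=None
while phi<27.4:
    phi+=.1;env.move_l(knob(phi),rate=40);env.hold(.1);s=env.read_state()
    # tangential force (motion direction) resisting
    d=np.array(knob(phi+.01))-np.array(knob(phi-.01));d/=np.linalg.norm(d)
    ft=-s["force"]@d; print(round(phi,2),round(ft,2),s["force"])
    if ft>14: break
print(s["time_s"])
```

```text
16 [0.25 0.54 1.57] [0.03 0.05 0.06] 15.84741009226117 58.9083
24 [ 0.45  1.23 -0.67] [0.1  0.01 0.17] 15.81796623454897 61.3083
32 [-0.48  0.19  1.66] [0.01 0.04 0.06] 15.819525790252381 63.7083
40 [-0.34  1.46 -0.84] [0.04 0.01 0.17] 15.474686933958443 66.1083
48 [-0.84  0.67  1.68] [0.01 0.03 0.05] 15.610695589053432 68.5083
56 [ 0.23  1.85 -2.3 ] [0.02 0.   0.17] 15.574050803927452 70.9083
24.45 2.09 [ 1.68  1.15 -1.29]
24.55 3.28 [ 2.5   0.32 -2.18]
24.65 2.29 [ 2.17  0.24 -0.8 ]
24.75 1.79 [ 1.63  0.46 -0.8 ]
24.85 1.76 [2.07 1.65 0.64]
24.95 2.14 [ 2.07  0.83 -0.67]
25.05 3.62 [3.7  0.58 0.56]
25.15 3.39 [3.42 1.3  1.14]
25.25 3.78 [3.51 0.35 2.67]
25.35 4.05 [3.31 0.91 3.96]
25.45 3.89 [3.19 1.21 2.86]
25.55 3.22 [2.01 3.01 3.62]
25.65 2.34 [0.97 2.17 3.14]
25.75 2.15 [0.41 3.55 3.28]
25.85 5.47 [2.75 1.37 5.22]
25.95 9.53 [ 2.07  0.41 11.16]
26.05 15.03 [ 2.12 -2.06 17.29]
78.6583
```

```bash
cat >> h.py <<'E'
def tilt(th):
    z=np.array([np.sin(th),0,-np.cos(th)]);y=np.array([0,1,0]);return R.from_matrix(np.column_stack([np.cross(y,z),y,z])).as_quat(),z
E
python3 - <<'E'
from h import *
env.move_l(knob(26.16),rate=30);env.hold(.4);s=env.read_state();print(s["force"])
env.set_gripper(50);env.move_l(knob(26.16)[:2]+[260])
env.reach([470,-90,330],down(np.pi)); snap("wrist","w5")
q,d=tilt(.45)
for x in (636,575):
    T=np.array([x,-200,8])-80*d; print(env.ik(T,q),env.ik(T-60*d,q))
print(env.read_state()["time_s"])
E
```

```text
[ 1.64 -2.96 24.25]
None None
None None
82.2583
```

View pics/w5.png

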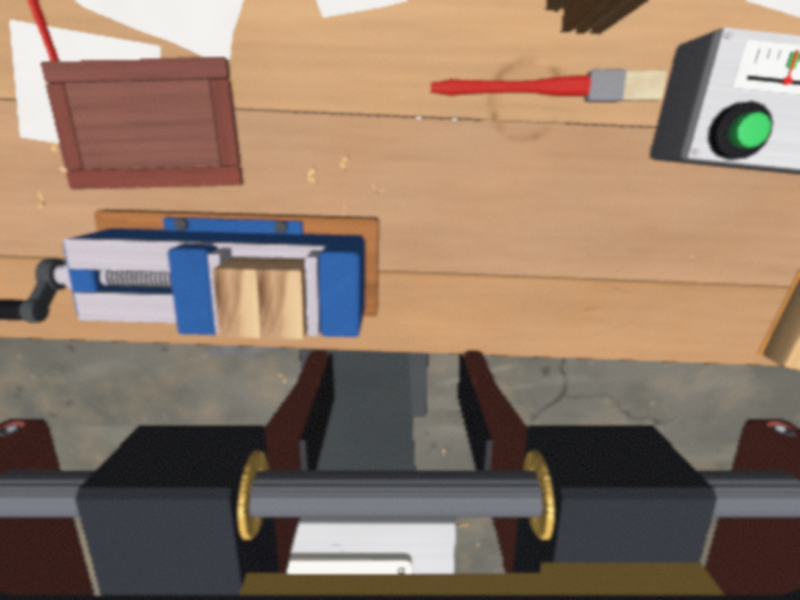

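Run:
```python
from h import *
for th in (-.3,0,.1,.2,.3,.45):
    q,d=tilt(th); q2=(R.from_quat(q)*R.from_euler('z',np.pi)).as_quat()
    # radial variant: rotate about world z to the azimuth
    for nm,qq,dd in (("y",q,d),("pi",q2,d)):
        for x in (636,575):
            for az in (0,-.32):
                Rz=R.from_euler('z',az);D=Rz.apply(dd);Q=(Rz*R.from_quat(qq)).as_quat()
                T=np.array([x,-200,8])-80*D
                r=env.ik(T,Q);r2=env.ik(T+[0,0,60],Q);print(th,nm,x,az,r,r2 is not None)
```

```text
-0.3 y 636 0 [-0.28  0.87  1.39 -0.09  1.17 -1.81] True
-0.3 y 636 -0.32 [-0.32  0.88  1.38 -0.    1.18 -1.57] True
-0.3 y 575 0 [-0.31  0.81  1.55 -0.1   1.08 -1.82] True
-0.3 y 575 -0.32 [-0.35  0.81  1.54 -0.01  1.09 -1.59] True
-0.3 pi 636 0 [-0.28  0.87  1.39 -0.09  1.17  1.33] True
-0.3 pi 636 -0.32 [-0.32  0.88  1.38 -0.    1.18  1.57] True
-0.3 pi 575 0 [-0.31  0.81  1.55 -0.1   1.08  1.32] True
-0.3 pi 575 -0.32 [-0.35  0.81  1.54 -0.01  1.09  1.55] True
0 y 636 0 [-0.32  0.76  1.62 -0.    0.76 -1.89] True
0 y 636 -0.32 [-0.32  0.76  1.62 -0.    0.76 -1.57] True
0 y 575 0 [-0.35  0.7   1.76 -0.    0.68 -1.93] True
0 y 575 -0.32 [-0.35  0.7   1.76 -0.    0.68 -1.61] True
0 pi 636 0 [-0.32  0.76  1.62 -0.    0.76  1.25] True
0 pi 636 -0.32 [-0.32  0.76  1.62 -0.    0.76  1.57] True
0 pi 575 0 [-0.35  0.7   1.76 -0.    0.68  1.22] True
0 pi 575 -0.32 [-0.35  0.7   1.76 -0.    0.68  1.54] True
0.1 y 636 0 [-0.34  0.73  1.69  0.06  0.63 -1.95] True
0.1 y 636 -0.32 [-0.32  0.73  1.69  0.    0.62 -1.57] True
0.1 y 575 0 [-0.37  0.68  1.83  0.07  0.55 -2.  ] True
0.1 y 575 -0.32 [-0
[... 763 characters left out ...]
 0.32  0.35 -2.23] True
0.3 y 636 -0.32 [-0.32  0.69  1.84  0.    0.31 -1.58] True
0.3 y 575 0 [-0.41  0.65  1.95  0.43  0.29 -2.39] True
0.3 y 575 -0.32 [-0.36  0.65  1.97  0.05  0.23 -1.66] True
0.3 pi 636 0 [-0.37  0.7   1.83  0.32  0.35  0.92] True
0.3 pi 636 -0.32 [-0.32  0.69  1.84  0.    0.31  1.57] True
0.3 pi 575 0 [-0.41  0.65  1.95  0.43  0.29  0.75] True
0.3 pi 575 -0.32 [-0.36  0.65  1.97  0.05  0.23  1.48] True
0.45 y 636 0 None False
0.45 y 636 -0.32 None True
0.45 y 575 0 None False
0.45 y 575 -0.32 None True
0.45 pi 636 0 [-0.4   0.7   1.91  1.    0.2   0.22] True
0.45 pi 636 -0.32 None True
0.45 pi 575 0 [-0.45  0.66  2.04  1.39  0.19 -0.23] True
0.45 pi 575 -0.32 None True
```

Run:
```python
from h import *
env.set_gripper(0)
q,d=tilt(.28)
T=lambda x,z=8,b=0:np.array([x,-203,z])-(80+b)*d
env.reach(T(631,b=70),q)
env.move_l(T(631,b=20),rate=80,f_stop=6)
hit=env.move_l(T(631),rate=30,f_stop=5);s=env.read_state();print(hit,s["tool_pos"]-T(631),s["force"])
if not hit:
    print(env.move_l(T(566),rate=50,f_stop=15),env.read_state()["force"])
env.move_l(env.read_state()["tool_pos"]-80*d,rate=100)
env.reach([440,-200,330],down(np.pi)); snap("wrist","w6");print(env.read_state()["time_s"])
```

```text
False [ 0.01  0.01 -0.04] [-0.25  0.74  0.43]
False [-0.39  0.89 -0.04]
92.95
```

View pics/w6.png

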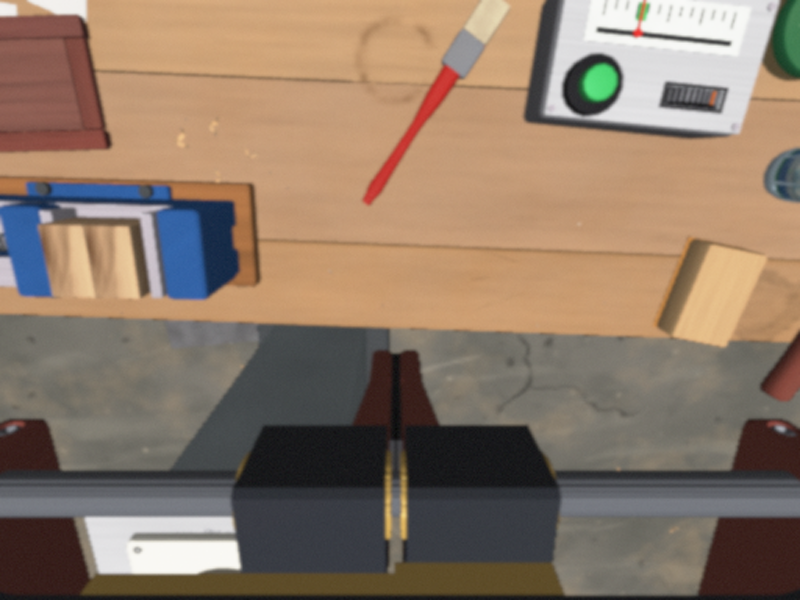

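Run:
```python
from m import *
p,P=ld("w6")
q=lambda u,v,z:ray(p,P,(u+.5)*.64-.5,(v+.5)*.64-.5,z)
tail=q(368,200,6);fa=q(453,70,8);fb=q(478,35,10);br=q(497,3,5)
print(tail,fa,fb,br)
d=(tail-fb)[:2];print("tail-ferrule mid",np.linalg.norm((tail-(fa+fb)/2)[:2]),"exp 144; len",np.linalg.norm((tail-br)[:2]))
b=np.arctan2(-d[0],d[1]);u=d/np.linalg.norm(d);c=tail[:2]-96.5*u;g=c-12*u
print("b",b,"centre",c,"grip",g)
yw=-np.pi/2+b;Y=np.array([-np.sin(yw),np.cos(yw)]);X=np.array([-Y[1],Y[0]])
print("body corners",[g+s*89*Y+t*37.5*X for s in(1,-1) for t in(1,-1)])
print(env.ik([*g,83],down(yw)),env.ik([560,108,100],down(-np.pi/2+.028)))
```

```text
[ 487.58 -174.85    6.  ] [ 591.87 -246.45    8.  ] [ 616.67 -265.16   10.  ] [ 640.18 -279.77    5.  ]
tail-ferrule mid 142.02286782996097 exp 144; len 185.18848907656093
b 0.9603352975433951 centre [ 566.65 -230.17] grip [ 576.48 -237.04]
body corners [array([ 596.78, -142.62]), array([ 658.23, -185.62]), array([ 494.74, -288.47]), array([ 556.19, -331.47])]
[-0.41  0.72  1.72 -0.    0.69 -1.37] [ 0.17  0.64  1.85 -0.    0.65  0.14]
```

Run:
```python
from h import *
b=.960;u=np.array([-np.sin(b),np.cos(b)]);g=np.array([566.6,-230.2])+25*u;q=down(H+b)
env.set_gripper(50);env.reach([*g,180],q);env.move_l([*g,105])
print(env.move_l([*g,83],rate=40,f_stop=6));env.set_gripper(0)
s=env.read_state();print("grip",s["width"],s["grip_force"],s["tool_pos"])
env.move_l([*g,200])
print(env.read_state()["width"])
pb=.028;pu=np.array([-np.sin(pb),np.cos(pb)]);pg=np.array([564,120])+25*pu
env.reach([*pg,220],down(H+pb));print(env.read_state()["width"])
env.move_l([*pg,112],rate=120)
print(env.move_l([*pg,97],rate=25,f_stop=3),env.read_state()["tool_pos"],env.read_state()["width"])
env.set_gripper(40);env.move_l([*pg,230])
env.reach([470,-40,330],down(np.pi)); snap("wrist","w7");print(env.read_state()["time_s"])
```

```text
False
grip 13.835106093019098 29.946134187766518 [ 546.14 -215.88   83.05]
13.681028456257296
13.276849209617147
True [563.23 144.99  98.27] 13.612903516172473
104.75
```

View pics/w7.png

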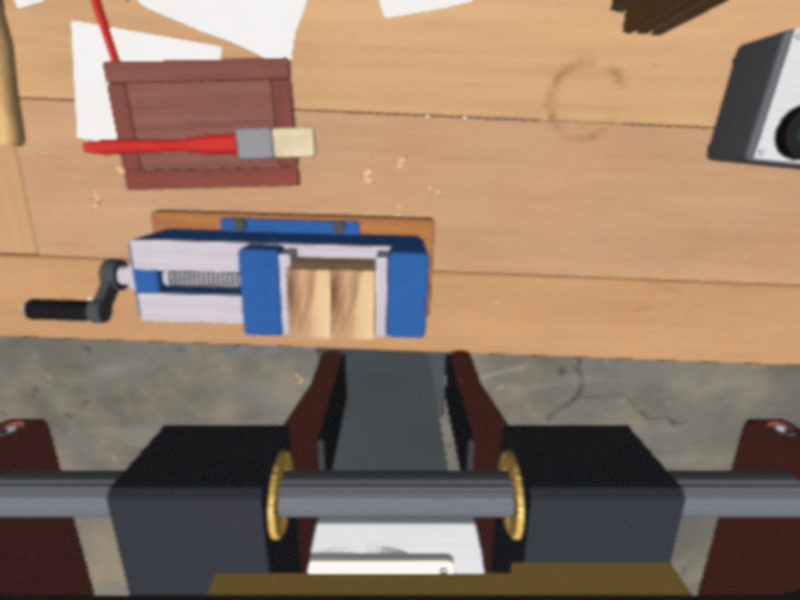

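The brush lies flat on the stand, its middle at about (200,144) against (205,122) for the stand's, or roughly 20 mm across. The blanks are clamped between the jaws at (332,303). I'll check the pointer again and then press start.

Run:
```python
from h import *
env.reach([470,-330,330],down(np.pi));pointer("ptr9")
X=[572,-339.5];env.set_gripper(0)
env.reach([*X,185],down(0))
print(env.move_l([*X,140],rate=30,f_stop=2),env.read_state()["tool_pos"])
z=env.read_state()["tool_pos"][2]
print(env.move_l([*X,z-9],rate=10,f_stop=8));env.hold(.3);s=env.read_state();print(s["tool_pos"],s["force"])
env.move_l([*X,220],rate=100)
env.reach([470,-330,330],down(np.pi));im,_,_=snap("wrist","w8",crop=(140,0,460,240));print(env.read_state()["time_s"])
```

```text
20 [14.89 19.  ]
6 [28.49 15.91]
True [ 571.86 -339.43  157.61]
True
[ 571.94 -339.42  156.35] [-0.72  0.74  7.01]
114.325
```

View pics/w8.png

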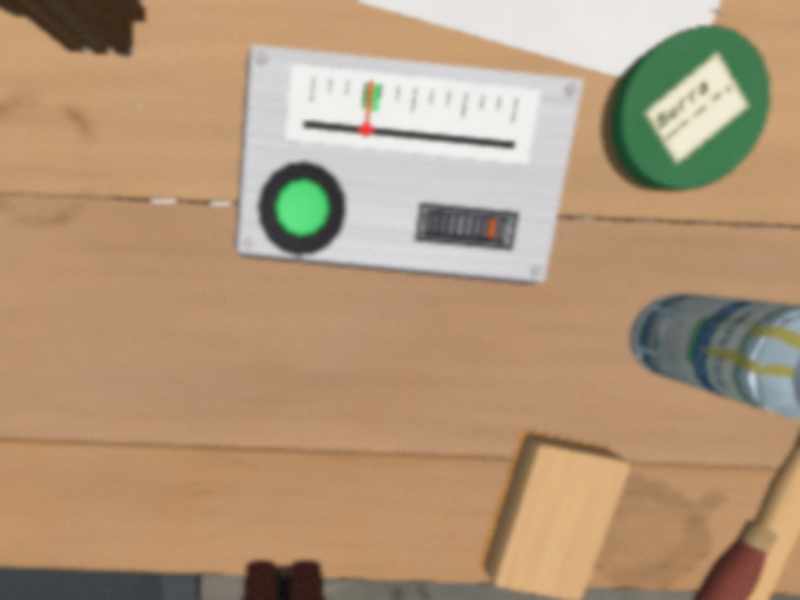

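Only 1.3 mm passed between contact and the stop, so I can't be sure the button was fully pressed. I'll profile a second press.

Run:
```python
from h import *
X=[572,-339.5]
env.reach([*X,185],down(0));env.move_l([*X,165],rate=80)
f0=env.read_state()["force"][2]
for z in np.arange(163.5,150,-.75):
    env.move_l([*X,z],rate=10);env.hold(.05);s=env.read_state();print(z,s["tool_pos"][2],s["force"][2]-f0)
    if s["force"][2]-f0>14:break
env.hold(.3);env.move_l([*X,185],rate=100);print(env.read_state()["time_s"])
```

```text
163.5 163.73406343068368 -0.7785268842312828
162.75 162.78389903116377 -0.7718204118487932
162.0 161.96253130306332 -0.5165434778663783
161.25 161.38551339014683 1.1137049383214204
160.5 160.61443281881162 1.5500219096641348
159.75 159.83020048280895 1.601112711125808
159.0 159.06380515063273 2.3044564063973096
158.25 158.32887658981835 1.980693650985716
157.5 157.55592360005667 2.3011625127162114
156.75 156.81996800155702 3.6676655446299327
156.0 156.3515928927127 5.762279808901412
155.25 156.24582717123093 10.43503915749708
154.5 156.10594584406167 15.216545115987124
122.0167
```

The profile shows the full 5 mm of travel: contact at 161.6, bottomed at 156.4, the same depth as the first press. I'll check that the vise and brush haven't moved, then hand in.

Run:
```python
from h import *
env.reach([470,-330,330],down(np.pi));pointer("ptr10")
env.set_gripper(40);env.reach([470,-40,330],down(np.pi));im,_,_=snap("wrist","w9")
d=cv2.absdiff(im,np.load("pics/w7.npz")["im"])[30:225].max(2);print("changed px",(d>60).sum())
if (d>60).sum()<150: env.hold(.5);print(env.sign_off(),env.read_state()["time_s"])
```

```text
21 [14.97 19.06]
6 [28.96 16.02]
changed px 477
```

Run:
```python
from h import *
A=np.load("pics/w7.npz");B=np.load("pics/w9.npz");a=A["im"];b=B["im"]
print((A["P"]-B["P"])[:3,3], np.abs(A["P"]-B["P"])[:3,:3].max())
g=lambda i,r:cv2.cvtColor(i,cv2.COLOR_BGR2GRAY)[r[1]:r[3],r[0]:r[2]].astype(np.float32)
for n,r in dict(brush=(45,75,210,108),blanks=(175,160,250,222),crank=(10,160,90,210),all=(0,0,512,225),timer=(440,15,512,110)).items():
    print(n,cv2.phaseCorrelate(g(a,r),g(b,r)))
d=(cv2.absdiff(a,b)[:225].max(2)>60).astype(np.uint8)
n,_,st,_=cv2.connectedComponentsWithStats(cv2.dilate(d,np.ones((5,5))));print(st[1:][st[1:,4]>60])
h,s,v=cv2.split(cv2.cvtColor(b,cv2.COLOR_BGR2HSV))
for i in(a,b):
    h,s,v=cv2.split(cv2.cvtColor(i,cv2.COLOR_BGR2HSV));m=((h<6)|(h>174))&(s>180)&(v>140);m[:75]=0;m[125:]=0
    y,x=np.nonzero(m);print("red handle",len(x),x.mean(),y.mean(),x.min(),x.max())
```

```text
[-0.21  0.9  -0.83] 0.0018845684212143333
brush ((-0.32501664679159603, 0.16248404900883173), 1.00197384254432)
blanks ((-0.2733566003035719, 0.1615720449132425), 0.9616263620058696)
crank ((-0.2725686834312384, 0.8730229834322714), 1.09602894115448)
all ((-0.8905130625711877, 1.0150197759793258), 0.9394138397110833)
timer ((-1.3083767655559484, 0.3442705706572795), 0.753482130114679)
[[  9   0  25   8 124]
 [ 65   0  18   4  62]
 [ 71   0  90  35 822]
 [395   8   7  16 101]
 [ 48  12  25  32 269]
 [481  18  29  80 524]
 [449  29  25  74 488]
 [162  33  26   9 159]
 [ 74  36  67   7 400]
 [492  69  15  34 284]
 [ 55  87  21   7 126]
 [ 96 151  13   5  65]]
red handle 744 107.7741935483871 92.69489247311827 55 150
red handle 735 107.37551020408164 93.60816326530612 54 149
```

The changed pixels come from a shift of about 1 px in the camera pose. The brush and blanks have not moved, so I'm handing in.

```bash
python3 -c "
from h import *
env.hold(.5);print(env.read_state()['time_s'],env.sign_off())"
```

```text
the job is handed in; nothing more can be done
127.0917 None
```

I handed the job in at 127 s, with no verdict returned: both blanks are clamped in the vise, the pointer stands in the green band, start was pressed fully twice (the second to check its travel), the brush lies flat on the stand, and the bottle and sanding block were left alone.

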